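# Power up and wake a control unit

## Robot

A 7-joint arm with a two-finger parallel gripper is mounted at the origin on the work surface. World frame = base frame: x ahead of the robot, y to its left, z up, the work surface at z = 0. Lengths are in m, angles in rad, forces in N, time in s.
With the tool pointing down it reaches from about 0.4 to 0.85 m from the base axis. Payload 4.4 kg.
Tool frame: the origin (TCP) lies at the very end of the fingers, on their centre line; the grasp point (between the pads) lies 19 mm behind it; z points along the fingers, y is the line along which they close (so a half turn about z gives the same grasp; the last joint's range is limited). The gripper opens to 94 mm and grips with 3 to 60 N. Pads are 16 mm wide; open, the fingers measure 119 mm over their backs; the gripper's body (75 mm by 177 mm) begins 78 mm behind the grasp point.
Start: joints at [-1.187, 0.628, 0.038, 1.517, -0.027, 0.996, -0.02], TCP at [0.283, 0.585, 0.184] pointing down, gripper open.
Joint ranges: [-3.06, 3.06], [-0.37, 2.12], [-1.25, 1.32], [0.18, 2.47], [-1.1, 4.24], [0.23, 1.98], [-2.94, 2.94]. Speed limits (rad/s): [2.57, 2.57, 3.14, 3.14, 3.14, 3.14, 3.14].

## Interface

Orientations are given as a 3x3 rotation matrix whose columns are the frame's x, y, z axes.
In Python, from rig import arm gives the robot as it stands.
- The arm moves only by the tool servo_tool, never from a script. Its argument "plan" is text: rows parted by semicolons, each of 5 numbers parted by spaces: the finger opening in mm, from 0 to 94, then the shift along the tool's x, y, z in mm, then the turn about the tool's z in degrees. A call has exactly 5 rows; each row shifts and turns the commanded pose from where the row before left it, along the tool's axes as they then stand; what a row does not reach is not made up. A row lasts 1/10 s, in which the tool goes at most 50 mm and 8.59 degrees, less where a joint would pass 70% of its speed; a pose out of reach is approached as far as the arm can. A call is refused whole if a number of a shift passes 50 or a number of a turn 8.59, either way. A call with a gripper value outside its range is refused whole. The fingers move at their own pace and stop on an object; "newtons" is the grip in N (left out, the last holds). Time passes only in rows, so rows that do not move let the fingers close, or fill a call up. It gives the time, the measured TCP pose, the force, the opening and the grip force at its end, in the units of the state.
- arm.get_state(): the state, without advancing time (a new reading comes with each control period).
- arm.get_image(name): name is "scene" or "top" or "wrist"; returns (picture, depth): 480x640x3 uint8, red, green, blue; 480x640 float32, m along the optical axis (not along the pixel's ray), 0 where there is no reading.
- arm.camera_model(name): a dict with "intrinsics" (3x3 intrinsics, pixels), "dist_coeffs" ([k1, k2, p1, p2, k3] as OpenCV has them; the pictures are not rectified), "view" (4x4, takes a point from world to camera coordinates). Camera axes: x right, y down, z forward; pixel columns grow to the right and rows downward; lengths in m; the calibration is good to about 2 mm. A picture is of the moment at which its call begins: read the wrist's pose just before it. camera_model takes no time and is no camera call; for the wrist camera it gives the pose at the moment of the call.
- arm.close_job(): hands the job in; it is judged then, once.
Trained networks look in the newest picture that a camera, given by its name, has taken for a name from the list of things; names that differ only in an ending like _2 or _b are one class to them, and where a whole thing is asked for, a point or a joint stands for the part that bears it (a point fixed in the world has none). Each returns a list of dicts, best first, with "confidence" (0 to 1); they miss things now and then, are a little off and sometimes report something else, mostly with a low value. They report only what shows in the picture. A call takes as long as a camera call.
- arm.silhouettes(camera, label): "mask" (480x640 bool, what is visible of it) and "rect" ([left, top, right, bottom] in pixels, round what is visible of it).
The state is a dict: "time": time; "joint_positions": joint angles; "joint_vel": joint speeds; "joint_efforts": joint torques, N m; "position": TCP position; "tool_rot": TCP orientation; "wrist_force": force on the tool from outside, world axes, zero at the start; "moment": the same for the moment, N m; "grip_width": finger opening in m; "grasp_force": force on a finger pad.
Only numpy, scipy, OpenCV 4.12 (cv2) and the standard library are available. Lean on these libraries where they do the work, as an engineer would, in place of code of your own. Each camera call takes 0.05 s, during which the arm holds its last target. There are 200 camera calls.

## Task

Bring up the control unit on the lab bench, using only your closed fingertips: on the grey power box push in the raised half of the wide rocker until it is fully over, then push in the raised half of the narrow rocker beside it in the same way, and after that press the round key on the black interface box right down for a moment and let it come back up. Keep to this order, leave both rockers on, and do not press the square key. Do not pick up or shove any of the loose things lying around.

Things in the scene. Friction and masses are not known exactly. Their poses are not given: they have to be found in the camera images.
- power_box: grey metal box, 150 (x) x 190 (y) x 60 mm high, fixed to the bench, standing left or right; origin at the centre of its underside, -x is its front. The two rocker modules sit on its top (60 mm above the table), 84 mm apart along y, 20 mm in front of its middle; either may be the left one. A loose green plug lies behind them
- interface_box: black box with red end pieces, 134 (x) x 182 (y) x 40 mm high, fixed to the bench on the other side; origin at the centre of its underside. Two key modules sit on its top (plates 50 x 50 x 10 mm, undersides 38 mm above the table), 74 mm apart along y; either may be the left one
- wide_rocker_press (a point): centre line of the face of the wide rocker's far (+x) half, raised at the start, 15 mm from the hinge axis; moves with the rocker: 84 mm above the table when off, 79 mm when fully pushed in, and 1 mm sideways. Its x axis points along the rocker away from the hinge (level when off, tipped down 0.35 rad when on)
- wide_rocker_base: wide rocker's module: aluminium plate 64 x 56 x 12 mm with a dark grey plastic rocker 48 mm long (along x) and 42 mm wide; origin at the centre of the plate's underside. The rocker's top is a shallow V: two flat faces, 24 mm long each, that meet over the hinge axis, 19 mm above the origin (79 mm above the table)
- narrow_rocker_press (a point): centre line of the face of the narrow rocker's far (+x) half, raised at the start, 15 mm from the hinge axis; moves with the rocker: 84 mm above the table when off, 79 mm when fully pushed in, and 1 mm sideways. Its x axis points along the rocker away from the hinge (level when off, tipped down 0.35 rad when on)
- narrow_rocker_base: narrow rocker's module: aluminium plate 64 x 56 x 12 mm with a dark grey plastic rocker 48 mm long (along x) and 18 mm wide; origin at the centre of the plate's underside. The rocker's top is a shallow V: two flat faces, 24 mm long each, that meet over the hinge axis, 19 mm above the origin (79 mm above the table)
- wide_rocker (a joint): hinge angle of the wide rocker, rad: 0 off (far half raised), 0.35 on (far half level, near half raised). No spring: friction of 0.06 N m (4 to 5 N at the press point) holds it where it is left. Starts at 0 to 0.04
- narrow_rocker (a joint): hinge angle of the narrow rocker, rad: 0 off (far half raised), 0.35 on (far half level, near half raised). No spring: friction of 0.06 N m (4 to 5 N at the press point) holds it where it is left. Starts at 0 to 0.04
- round_key_top (a point): centre of the top of the round key, a white plastic cap 32 mm in diameter that stands 9 mm above its plate (57 mm above the table); moves down with it. Sprung: 1.5 N starts it, 5 N holds it fully down, and it returns when let go
- round_key (a joint): how far the round key is pressed, m: 0 up, 0.006 fully down
- square_key_top (a point): centre of the top of the square key, a white plastic cap 29 x 29 mm, same height, travel and spring as the round one; not to be pressed
- square_key (a joint): how far the square key is pressed, m: 0 up, 0.006 fully down
- white_plug: loose white plug, 47 x 22 x 24 mm, lying between the two boxes; origin under its body
- green_plug: loose green plug, 47 x 22 x 24 mm, lying on the power box's top behind the rockers; origin under its body
- mug: loose white mug, 80 mm across, 90 mm high, upright, towards the back right; origin at the centre of its foot
- solder_spool: loose steel solder spool, 52 mm across, 40 mm high, upright, left of the boxes; origin at the centre of its underside
- screwdriver: loose screwdriver lying at the front left; origin under its middle
- multimeter: loose yellow multimeter, 150 x 75 x 34 mm, lying flat on the right; origin at the centre of its underside
- mouse: loose black computer mouse, 100 x 60 x 34 mm, on the left; origin under its body

How it is judged:
By the outcome, as a careful person would: the job done as asked, in the order asked, and still so for the second after the job is handed in, with the robot touching nothing.
It also fails if it takes over 51 s, if anything falls off the work surface, if the arm or the gripper's body presses on something with over 40 N, if the wrist force passes 120 N, or if a joint passes its speed limit or range.

## Working session

There is one attempt and no reset: what is moved stays moved. The work goes in short steps, Python scripts to look and compute and a tool call to move; the robot and the scene stay as the last step left them, time stands still between calls to the robot, and variables do not carry over. Pictures are saved under pics/ and viewed, at most 10 in all, crops included, and the job is handed in when it is done.

Besides the shell and the picture viewer there is one more tool, called after "Emit:" as a command line: name --argument value ..., lists and objects as JSON in quotes. servo_tool: Moves the arm, as the interface text tells. Its arguments: {"type":"object","properties":{"plan":{"type":"string"},"newtons":{"type":"number"}},"required":["plan"]}

```bash
mkdir -p pics; cat > h.py <<'E'
import numpy as np, cv2
from rig import arm
def world(cam, m, pix, depth):
    K=np.array(m["intrinsics"]);d=np.array(m["dist_coeffs"]);V=np.array(m["view"])
    pix=np.asarray(pix,float).reshape(-1,1,2)
    n=cv2.undistortPoints(pix,K,d).reshape(-1,2)
    p=np.c_[n*np.asarray(depth)[:,None],depth]
    return (p-V[:3,3])@V[:3,:3]
def look(cam,labels,name=None):
    m=arm.camera_model(cam);im,dp=arm.get_image(cam)
    if name: cv2.imwrite("pics/"+name,im[:,:,::-1])
    for l in labels:
        for r in arm.silhouettes(cam,l)[:2]:
            k=r["mask"]&(dp>0);v,u=np.nonzero(k)
            if len(v)==0: print(l,"nodepth");continue
            w=world(cam,m,np.c_[u,v],dp[v,u])
            lo,hi=np.percentile(w,[3,97],axis=0)
            print(l,round(r["confidence"],2),np.round(r["rect"]),"med",np.median(w,axis=0).round(4),"mean",w.mean(0).round(4),"lo",lo.round(3),"hi",hi.round(3),len(v))
    return m,im,dp
E
python3 - <<'E'
from h import *
s=arm.get_state();print(s["time"],s["position"],s["tool_rot"])
look("top",["power_box","interface_box","wide_rocker","narrow_rocker","wide_rocker_base","narrow_rocker_base","round_key","square_key"],"top.png")
print(arm.get_state()["time"])
E
```

```text
0.0 [0.28227706 0.58474296 0.18298985] [[-9.00541799e-01  4.34768747e-01 -7.77870455e-04]
 [ 4.34769442e-01  9.00540254e-01 -1.66846169e-03]
 [-2.48913433e-05 -1.84071380e-03 -9.99998306e-01]]
power_box 0.8 [172. 169. 266. 250.] med [0.5833 0.2231 0.0593] mean [0.573  0.2214 0.0577] lo [0.491 0.126 0.035] hi [0.65  0.314 0.063] 4122
power_box 0.67 [489. 221. 546. 297.] med [ 0.4731 -0.4508  0.0338] mean [ 0.4728 -0.4519  0.0322] lo [ 0.403 -0.502  0.01 ] hi [ 0.542 -0.404  0.041] 2396
interface_box 0.94 [368. 182. 458. 258.] med [ 0.5507 -0.2122  0.0378] mean [ 0.5537 -0.2111  0.0368] lo [ 0.486 -0.302  0.022] hi [ 0.624 -0.122  0.042] 3720
interface_box 0.61 [390. 210. 406. 222.] med [ 0.5634 -0.1759  0.0562] mean [ 0.5634 -0.1763  0.0563] lo [ 0.551 -0.189  0.053] hi [ 0.576 -0.163  0.061] 142
wide_rocker 0.73 [225. 201. 251. 228.] med [0.5609 0.1764 0.0799] mean [0.5604 0.1765 0.0801] lo [0.537 0.156 0.073] hi [0.584 0.198 0.087] 454
narrow_rocker 0.71 [196. 210. 206. 234.] med [0.5453 0.2588 0.0797] mean [0.5449 0.2589 0.0798] lo [0.521 0.248 0.073] hi [0.567 0.27  0.086] 206
nar
[... 217 characters left out ...]
 0.0798] mean [0.5607 0.1765 0.0798] lo [0.537 0.156 0.071] hi [0.585 0.198 0.087] 471
wide_rocker_base 0.56 [221. 196. 254. 231.] med [0.5593 0.1746 0.0771] mean [0.5592 0.1752 0.0765] lo [0.529 0.149 0.067] hi [0.591 0.204 0.087] 745
narrow_rocker_base 0.68 [188. 207. 218. 239.] med [0.543  0.2567 0.072 ] mean [0.5428 0.2579 0.0729] lo [0.512 0.23  0.061] hi [0.575 0.287 0.084] 784
round_key 0.45 [387. 210. 408. 222.] med [ 0.5622 -0.1773  0.0562] mean [ 0.5625 -0.1769  0.056 ] lo [ 0.549 -0.19   0.05 ] hi [ 0.576 -0.163  0.061] 149
square_key 0.67 [424. 215. 437. 229.] med [ 0.5491 -0.2499  0.0562] mean [ 0.5485 -0.2499  0.0561] lo [ 0.535 -0.265  0.051] hi [ 0.561 -0.236  0.06 ] 165
0.45
```

View pics/top.png

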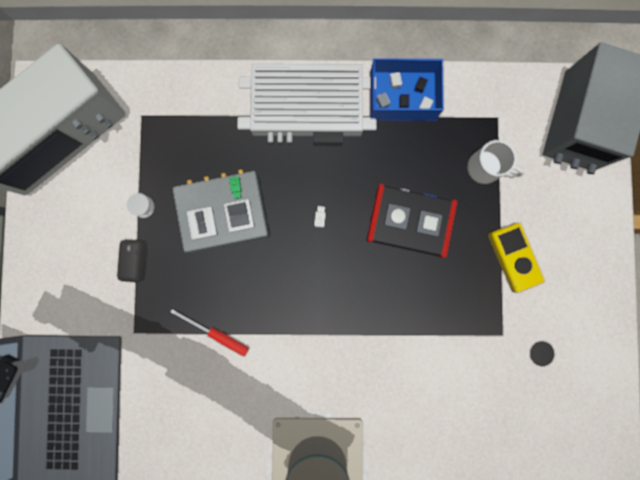

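The picture shows the wide rocker at about (238,214), the narrow one at (201,222), the round key at (398,215) and the square key at (431,223). This agrees with the network positions and heights. The power box yaw is about 0.19 rad.

Emit:
servo_tool --plan "0 -34 -35 0 -7.3; 0 -34 -35 0 -7.3; 0 -34 -35 0 -7.3; 0 -34 -35 0 -7.3; 0 -34 -35 0 -7.3" --newtons 20

```text
time: 0.95
position: [0.4137, 0.3823, 0.1843]
tool_rot: [[-0.981, -0.192, 0.0], [-0.192, 0.981, -0.0], [-0.0, -0.0, -1.0]]
wrist_force: [1.3, 0.5, -0.1]
grip_width: 0.0575
grasp_force: 0.0
```

```bash
cat >> h.py <<'E'
def to(x,y,z=None,yaw=None):
    s=arm.get_state();R=np.array(s["tool_rot"]);p=s["position"]
    d=np.array([x,y,p[2] if z is None else z])-p
    print("t",round(s["time"],2),"pos",p.round(4),"yaw_x",np.degrees(np.arctan2(R[1,0],R[0,0])).round(1),"F",np.round(s["wrist_force"],1),"tool mm",(R.T@d*1000).round(1))
E
python3 -c "
from h import *
to(.575,.179)"
```

```text
t 0.95 pos [0.4137 0.3823 0.1843] yaw_x -168.9 F [ 1.3  0.5 -0.1] tool mm [-119.2 -230.5    0. ]
```

Emit:
servo_tool --plan "0 -20 -44 0 0; 0 -20 -44 0 0; 0 -20 -44 0 0; 0 -20 -44 0 0; 0 -10 -30 0 0"

```text
time: 1.45
position: [0.5426, 0.1943, 0.184]
tool_rot: [[-0.983, -0.182, 0.002], [-0.182, 0.983, -0.001], [-0.001, -0.002, -1.0]]
wrist_force: [-0.4, -0.7, -0.1]
grip_width: 0.0175
grasp_force: 0.0
```

```bash
python3 - <<'E'
from h import *
look("wrist",["wide_rocker","narrow_rocker","wide_rocker_base","narrow_rocker_base"],"w1.png")
to(.575,.179)
E
```

```text
wide_rocker 0.64 [266. 215. 320. 281.] med [0.558  0.1774 0.0805] mean [0.5576 0.1774 0.0814] lo [0.534 0.157 0.075] hi [0.58  0.198 0.087] 3556
narrow_rocker 0.86 [390. 211. 419. 275.] med [0.5419 0.2589 0.0805] mean [0.5409 0.259  0.0811] lo [0.518 0.248 0.075] hi [0.563 0.27  0.087] 1628
wide_rocker_base 0.97 [256. 201. 331. 284.] med [0.5544 0.1773 0.0794] mean [0.5546 0.1773 0.0781] lo [0.526 0.15  0.071] hi [0.585 0.204 0.087] 5651
wide_rocker_base 0.18 [392. 210. 414. 275.] med [0.5416 0.2589 0.0805] mean [0.541  0.259  0.0809] lo [0.518 0.248 0.073] hi [0.564 0.27  0.086] 1655
narrow_rocker_base 0.88 [363. 202. 440. 278.] med [0.5388 0.2567 0.073 ] mean [0.5391 0.2578 0.0749] lo [0.51  0.232 0.071] hi [0.571 0.286 0.085] 5663
narrow_rocker_base 0.62 [550. 110. 639. 229.] med [0.4593 0.4229 0.033 ] mean [0.4592 0.4251 0.0303] lo [0.414 0.404 0.014] hi [0.503 0.455 0.036] 7627
t 1.7 pos [0.5395 0.1996 0.1839] yaw_x -169.2 F [-0.5  0.2  1. ] tool mm [-31.  -26.8  -0. ]
```

View pics/w1.png

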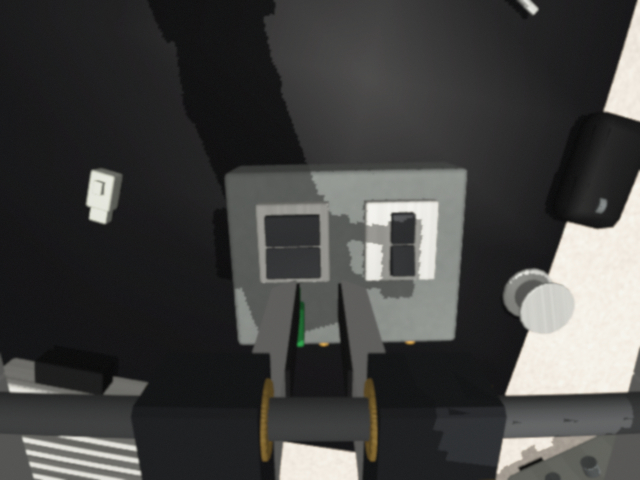

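The wrist view shows the wide rocker at (293,247) and the narrow one at (402,244). Both agree with the top view to within about 3 mm. I'll move over the press point and check once more.

Emit:
servo_tool --plan "0 -15 -13 20 0; 0 -14 -12 20 0; 0 0 0 0 0; 0 0 0 0 0; 0 0 0 0 0"

```text
time: 2.2
position: [0.5725, 0.1814, 0.1448]
tool_rot: [[-0.982, -0.189, 0.0], [-0.189, 0.982, 0.001], [-0.001, 0.001, -1.0]]
wrist_force: [0.2, 0.7, -0.4]
grip_width: 0.0006
grasp_force: 0.0
```

```bash
python3 - <<'E'
from h import *
look("wrist",["wide_rocker","narrow_rocker"],"w2.png")
look("top",["narrow_rocker","wide_rocker"])
to(.573,.180,.079)
E
```

```text
wide_rocker 0.7 [282. 185. 350. 264.] med [0.5582 0.1773 0.0805] mean [0.5579 0.1773 0.0814] lo [0.535 0.157 0.075] hi [0.581 0.198 0.087] 4886
narrow_rocker 0.83 [427. 184. 461. 257.] med [0.5411 0.258  0.0805] mean [0.5408 0.2582 0.081 ] lo [0.518 0.248 0.074] hi [0.563 0.269 0.087] 2274
wide_rocker 0.54 [229. 202. 249. 226.] med [0.5562 0.1738 0.0791] mean [0.5562 0.1739 0.079 ] lo [0.536 0.154 0.071] hi [0.578 0.194 0.085] 372
t 2.5 pos [0.5732 0.1796 0.1444] yaw_x -169.2 F [0.  0.3 0.1] tool mm [ 0.2  0.4 65.4]
```

View pics/w2.png

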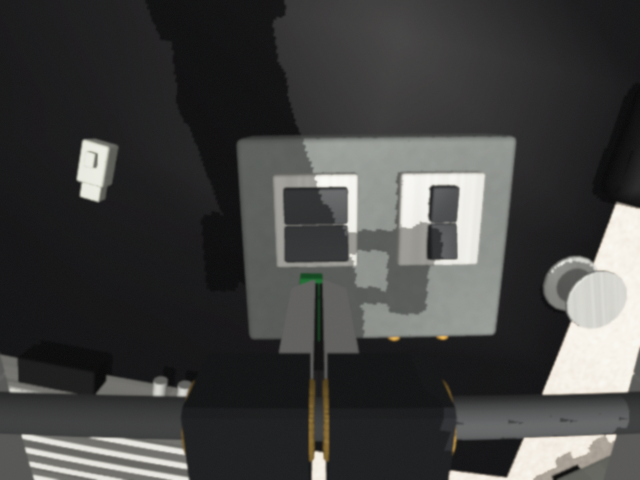

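```bash
python3 - <<'E'
from h import *
look("wrist",["green_plug"])
look("top",["green_plug"])
E
```

```text
green_plug 0.53 [302. 272. 330. 341.] med [0.5983 0.182  0.0743] mean [0.5982 0.1825 0.0922] lo [0.565 0.175 0.065] hi [0.636 0.192 0.214] 288
```

Emit:
servo_tool --plan "0 0 0 20 0; 0 0 0 20 0; 0 0 0 10 0; 0 0 0 0 0; 0 0 0 0 0"

```text
time: 3.2
position: [0.5736, 0.1794, 0.0942]
tool_rot: [[-0.983, -0.186, 0.0], [-0.186, 0.983, 0.0], [-0.0, 0.0, -1.0]]
wrist_force: [-0.4, 0.2, 0.2]
grip_width: 0.0005
grasp_force: 0.0
```

Emit:
servo_tool --plan "0 0 0 4 0; 0 0 0 4 0; 0 0 0 4 0; 0 0 0 3 0; 0 0 0 0 0"

```text
time: 3.7
position: [0.5729, 0.1791, 0.0784]
tool_rot: [[-0.983, -0.186, -0.001], [-0.186, 0.983, -0.0], [0.001, -0.0, -1.0]]
wrist_force: [-0.6, 0.2, -0.2]
grip_width: 0.0007
grasp_force: 0.0
```

```bash
python3 -c "
from h import *
to(.573,.18,.079)"
```

```text
t 3.7 pos [0.5729 0.1791 0.0784] yaw_x -169.3 F [-0.6  0.2 -0.2] tool mm [-0.3  0.8 -0.6]
```

Emit:
servo_tool --plan "0 0 0 1 0; 0 0 0 1 0; 0 0 0 1 0; 0 0 0 0 0; 0 0 0 0 0"

```text
time: 4.2
position: [0.5733, 0.1792, 0.0759]
tool_rot: [[-0.983, -0.186, 0.0], [-0.186, 0.983, 0.0], [-0.0, 0.0, -1.0]]
wrist_force: [0.3, 0.1, -0.4]
grip_width: 0.0009
grasp_force: 0.0
```

```bash
python3 - <<'E'
from h import *
m,im,dp=look("wrist",["wide_rocker","narrow_rocker","wide_rocker_base"])
cv2.imwrite("pics/w3.png",cv2.resize(im[130:370,200:520,::-1],(800,600)))
E
```

```text
wide_rocker 0.97 [279. 205. 362. 306.] med [0.554  0.1765 0.0801] mean [0.5542 0.1767 0.0808] lo [0.535 0.156 0.078] hi [0.576 0.198 0.086] 6871
narrow_rocker 0.55 [465. 204. 511. 301.] med [0.5417 0.2578 0.0805] mean [0.541  0.2581 0.0809] lo [0.518 0.248 0.074] hi [0.563 0.269 0.086] 3895
wide_rocker_base 0.64 [265. 186. 376. 314.] med [0.5505 0.1755 0.0792] mean [0.5513 0.1762 0.0774] lo [0.526 0.15  0.071] hi [0.582 0.205 0.085] 11580
```

View pics/w3.png

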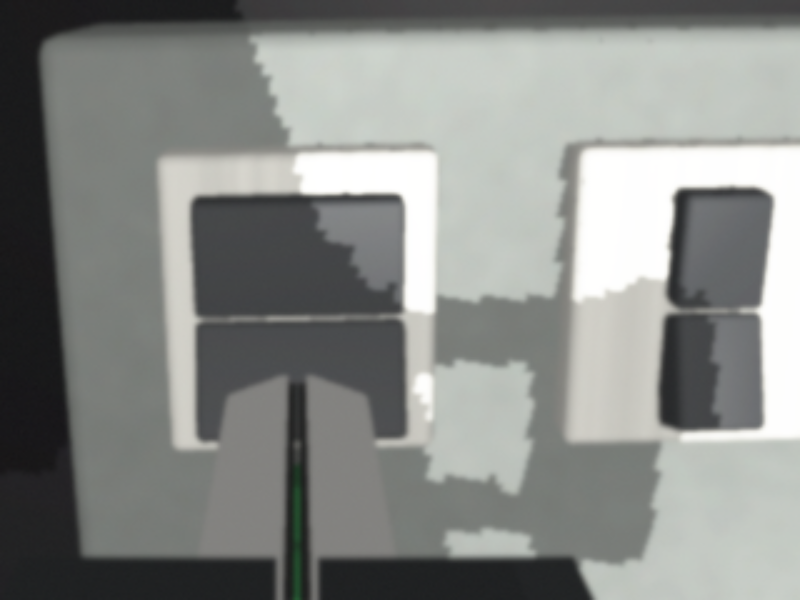

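The crop shows the fingertips on the wide rocker's far half, at about crop (297,390). The rocker has tipped, so I'll measure the angle from its depth profile.

```bash
cat >> h.py <<'E'
def profile(lab,c,yaw=0.19,half=.02):
    m=arm.camera_model("wrist");im,dp=arm.get_image("wrist")
    v,u=np.mgrid[100:400,150:640];v=v.ravel();u=u.ravel()
    w=world("wrist",m,np.c_[u,v],dp[v,u]);d=w[:,:2]-c
    a=d@[np.cos(yaw),np.sin(yaw)];b=d@[-np.sin(yaw),np.cos(yaw)]
    for lo in range(-26,26,4):
        k=(a*1000>=lo)&(a*1000<lo+4)&(abs(b)<half)&(abs(w[:,2]-.08)<.012)
        if lab=="edge": k&=b<-.011
        if k.any(): print(lo+2,(np.median(w[k,2])*1000).round(1),k.sum())
    return im
E
python3 - <<'E'
from h import *
profile("edge",[.558,.177]); print(); profile("",[.541,.258],half=.007); to(.573,.18,.079)
E
```

```text
-24 73.6 193
-20 79.7 145
-16 79.9 152
-12 79.8 149
-8 79.8 144
-4 79.6 135
0 79.6 121
4 80.7 176
8 82.3 157
12 83.6 152
16 85.1 106
20 86.5 84
24 87.2 33

-24 74.5 313
-20 80.5 233
-16 80.3 229
-12 80.1 224
-8 80.0 226
-4 79.8 215
0 79.5 192
4 80.5 285
8 81.9 242
12 83.2 252
16 84.5 256
20 85.6 289
24 86.1 116
t 4.5 pos [0.5732 0.1792 0.0759] yaw_x -169.3 F [-0.4 -0.3 -0.3] tool mm [ 0.1  0.8 -3.1]
```

```bash
python3 - <<'E'
from h import *
m=arm.camera_model("wrist");im,dp=arm.get_image("wrist")
for v in range(270,345,6):
    us=[292,300,306,312,324,332,340]
    w=world("wrist",m,[(u,v) for u in us],np.array([dp[v,u] for u in us]))
    print(v,*["%.3f,%.3f,%.3f"%tuple(x) if dp[v,u]>0 else "-" for x,u in zip(w,us)])
K=np.array(m["intrinsics"]);V=np.array(m["view"])
p,_=cv2.projectPoints(np.array([arm.get_state()["position"]]),cv2.Rodrigues(V[:3,:3])[0],V[:3,3],K,np.array(m["dist_coeffs"]));print("tcp px",p)
E
```

```text
270 0.567,0.165,0.082 0.567,0.169,0.081 0.566,0.172,0.082 0.565,0.175,0.082 0.564,0.181,0.083 0.563,0.185,0.082 0.562,0.188,0.083
276 0.570,0.166,0.083 0.569,0.170,0.083 0.569,0.173,0.082 0.568,0.175,0.083 0.567,0.181,0.084 0.566,0.185,0.083 0.566,0.189,0.082
282 0.572,0.166,0.084 0.572,0.170,0.083 0.571,0.173,0.084 0.564,0.175,0.101 0.563,0.180,0.100 0.569,0.186,0.084 0.568,0.190,0.084
288 0.566,0.167,0.107 0.565,0.170,0.108 0.565,0.173,0.107 0.564,0.175,0.108 0.563,0.180,0.107 0.562,0.184,0.108 0.562,0.187,0.108
294 0.566,0.167,0.114 0.565,0.170,0.114 0.565,0.173,0.114 0.564,0.175,0.115 0.563,0.180,0.114 0.563,0.183,0.114 0.562,0.187,0.114
300 0.566,0.167,0.120 0.565,0.171,0.121 0.565,0.173,0.120 0.564,0.175,0.121 0.563,0.180,0.121 0.563,0.183,0.120 0.561,0.186,0.122
306 0.565,0.168,0.128 0.565,0.171,0.126 0.565,0.173,0.125 0.564,0.175,0.126 0.563,0.180,0.127 0.563,0.183,0.126 0.562,0.186,0.126
312 0.566,0.168,0.131 0.565,0.171,0.131 0.564,0.173,0.132 0.564,0.176,0.131 0.563,0.180,0.132 0.562,0.183,0.132 0.562,0.186,0.131
318 0.565,0.168,0.137 0.566,0.171,0.135 0.564,0.173,0.137 0.564,0.176,0.137 0.563,0.180,0.136 0.563,0.183,0.136 0.562,0.186,0.136
324 0.566,0.169,0.141 0.565,0.171,0.140 0.564,0.173,0.142 0.564,0.176,0.141 0.563,0.180,0.141 0.563,0.183,0.141 0.563,0.186,0.141
330 0.565,0.169,0.146 0.564,0.172,0.147 0.565,0.174,0.145 0.564,0.176,0.145 0.564,0.180,0.145 0.564,0.183,0.144 0.562,0.185,0.145
336 0.566,0.169,0.148 0.565,0.172,0.150 0.564,0.174,0.150 0.564,0.176,0.150 0.563,0.180,0.150 0.563,0.182,0.150 0.562,0.185,0.150
342 0.565,0.169,0.154 0.564,0.172,0.155 0.564,0.174,0.154 0.564,0.176,0.154 0.563,0.180,0.155 0.563,0.182,0.154 0.563,0.185,0.154
tcp px [[[317.59472172 282.0034625 ]]]
```

The state puts the TCP at z = 0.076, but there is no force, and the depth image shows the fingertips ending near z = 0.099. The rocker is still untouched (85 mm at its far end). The real tips are therefore about 23 mm short of the reported TCP, so I'll go down in small steps and watch the force.

Emit:
servo_tool --plan "0 0 0 3 0; 0 0 0 3 0; 0 0 0 3 0; 0 0 0 2 0; 0 0 0 0 0"

```text
time: 5.05
position: [0.5733, 0.1793, 0.0647]
tool_rot: [[-0.983, -0.186, 0.0], [-0.186, 0.983, 0.0], [-0.0, 0.0, -1.0]]
wrist_force: [-0.7, -0.6, 0.2]
grip_width: 0.0004
grasp_force: 0.3
```

Emit:
servo_tool --plan "0 0 0 1 0; 0 0 0 1 0; 0 0 0 1 0; 0 0 0 1 0; 0 0 0 0 0"

```text
time: 5.55
position: [0.5741, 0.1794, 0.061]
tool_rot: [[-0.983, -0.186, 0.002], [-0.186, 0.983, 0.0], [-0.002, 0.0, -1.0]]
wrist_force: [1.3, -0.0, 3.0]
grip_width: 0.0004
grasp_force: 1.2
```

Emit:
servo_tool --plan "0 0 0 1 0; 0 0 0 1 0; 0 0 0 1 0; 0 0 0 1 0; 0 0 0 0 0"

```text
time: 6.05
position: [0.5739, 0.1795, 0.0577]
tool_rot: [[-0.983, -0.186, 0.001], [-0.186, 0.983, 0.0], [-0.001, 0.0, -1.0]]
wrist_force: [2.0, -0.3, 7.6]
grip_width: 0.0007
grasp_force: 4.2
```

Emit:
servo_tool --plan "0 0 0 1 0; 0 0 0 1 0; 0 0 0 1 0; 0 0 0 0 0; 0 0 0 0 0"

```text
time: 6.55
position: [0.574, 0.1795, 0.0574]
tool_rot: [[-0.983, -0.186, 0.002], [-0.186, 0.983, 0.0], [-0.002, 0.0, -1.0]]
wrist_force: [-3.4, -1.9, 27.4]
grip_width: 0.0005
grasp_force: 13.8
```

A hard stop at 27 N. I'll lift clear and check.

Emit:
servo_tool --plan "0 0 0 -10 0; 0 0 0 -15 0; 0 0 0 -10 0; 0 0 0 0 0; 0 0 0 0 0"

```text
time: 7.05
position: [0.5724, 0.1791, 0.0883]
tool_rot: [[-0.983, -0.186, -0.002], [-0.186, 0.983, -0.0], [0.002, -0.0, -1.0]]
wrist_force: [-0.3, 0.2, -0.4]
grip_width: 0.0006
grasp_force: 0.0
```

```bash
python3 - <<'E'
from h import *
profile("edge",[.558,.177]); to(.5545,.2608,.09)
E
```

```text
-24 80.8 227
-20 87.1 142
-16 85.9 125
-12 84.5 128
-8 82.9 116
-4 81.5 117
0 79.9 113
4 79.7 124
8 79.7 117
12 79.7 126
16 79.7 115
20 79.6 89
24 79.5 39
t 7.1 pos [0.5724 0.179  0.0881] yaw_x -169.3 F [-0.5  0.4  0.1] tool mm [ 2.3 83.7 -2. ]
```

The wide rocker is fully on: its far half is level at 79.7 mm and its near half is raised. Now the narrow one.

Emit:
servo_tool --plan "0 0 28 0 0; 0 0 28 0 0; 0 0 28 0 0; 0 0 0 0 0; 0 0 0 0 0"

```text
time: 7.6
position: [0.5567, 0.2617, 0.088]
tool_rot: [[-0.982, -0.188, -0.002], [-0.188, 0.982, -0.001], [0.002, -0.001, -1.0]]
wrist_force: [-0.6, -0.6, -0.9]
grip_width: 0.0008
grasp_force: 0.0
```

Emit:
servo_tool --plan "0 0 0 10 0; 0 0 0 8 0; 0 0 0 4 0; 0 0 0 0 0; 0 0 0 0 0"

```text
time: 8.1
position: [0.5576, 0.2614, 0.0667]
tool_rot: [[-0.983, -0.186, -0.0], [-0.186, 0.983, -0.0], [0.0, -0.0, -1.0]]
wrist_force: [0.5, -0.1, -0.2]
grip_width: 0.0002
grasp_force: 0.0
```

```bash
python3 - <<'E'
from h import *
profile("",[.541,.258],half=.007)
m,im,dp=look("wrist",["narrow_rocker"])
cv2.imwrite("pics/w4.png",cv2.resize(im[130:370,200:520,::-1],(800,600)))
to(.5567,.261,.0575)
E
```

```text
-24 73.8 348
-20 80.6 264
-16 80.3 259
-12 80.3 249
-8 80.0 243
-4 80.0 228
0 79.7 206
4 80.6 290
8 82.2 304
12 82.9 50
16 90.9 17
20 91.6 13
narrow_rocker 0.67 [300. 208. 341. 286.] med [0.5337 0.2581 0.0803] mean [0.5338 0.2582 0.0802] lo [0.518 0.248 0.075] hi [0.55  0.268 0.083] 2836
t 8.25 pos [0.5579 0.2619 0.0672] yaw_x -169.3 F [-0.5  0.3 -0.3] tool mm [ 1.3 -0.7  9.7]
```

View pics/w4.png

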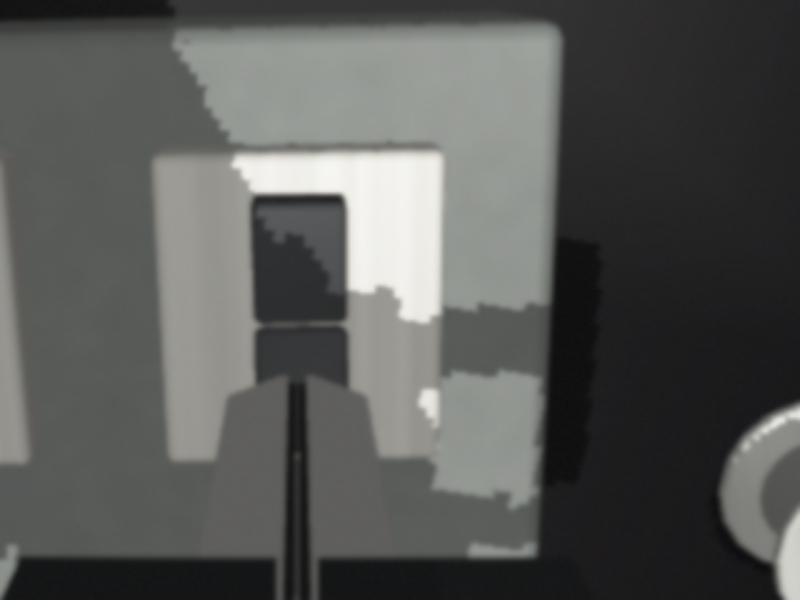

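The fingertips are centred on the narrow rocker's far half, at about crop (297,385). Pressing.

Emit:
servo_tool --plan "0 1 -1 2 0; 0 0 0 2 0; 0 0 0 1 0; 0 0 0 1 0; 0 0 0 1 0"

```text
time: 8.75
position: [0.5578, 0.2609, 0.0603]
tool_rot: [[-0.983, -0.186, 0.002], [-0.186, 0.983, 0.001], [-0.002, 0.0, -1.0]]
wrist_force: [1.7, 0.3, 2.2]
grip_width: 0.0005
grasp_force: 1.6
```

Emit:
servo_tool --plan "0 0 0 1 0; 0 0 0 1 0; 0 0 0 1 0; 0 0 0 1 0; 0 0 0 1 0"

```text
time: 9.25
position: [0.5577, 0.2609, 0.0574]
tool_rot: [[-0.983, -0.186, 0.002], [-0.186, 0.983, 0.001], [-0.002, 0.0, -1.0]]
wrist_force: [-2.9, -2.7, 27.3]
grip_width: 0.0004
grasp_force: 13.1
```

Emit:
servo_tool --plan "0 0 0 -10 0; 0 0 0 -20 0; 0 0 0 -20 0; 0 0 0 -20 0; 0 0 0 0 0"

```text
time: 9.75
position: [0.557, 0.261, 0.1265]
tool_rot: [[-0.983, -0.186, 0.001], [-0.186, 0.983, 0.001], [-0.001, 0.001, -1.0]]
wrist_force: [-0.5, 0.4, 0.3]
grip_width: 0.0004
grasp_force: 0.0
```

```bash
python3 - <<'E'
from h import *
profile("",[.541,.258],half=.007); to(.563,-.177)
E
```

```text
-24 81.1 235
-20 87.2 165
-16 86.0 151
-12 84.5 152
-8 83.0 137
-4 81.5 131
0 80.1 133
4 79.8 149
8 79.7 138
12 79.7 147
16 79.7 138
20 79.8 140
24 79.6 86
t 9.8 pos [0.5563 0.2605 0.125 ] yaw_x -169.3 F [ 0.1  0.4 -0.2] tool mm [  74.9 -431.1    0. ]
```

Both rockers are on. Next, the round key.

Emit:
servo_tool --plan "0 8 -48 0 0; 0 8 -48 0 0; 0 8 -48 0 0; 0 8 -48 0 0; 0 8 -48 0 0"

```text
time: 10.3
position: [0.5601, 0.0155, 0.1231]
tool_rot: [[-0.982, -0.187, -0.004], [-0.187, 0.982, -0.0], [0.004, 0.001, -1.0]]
wrist_force: [1.7, 0.3, 0.3]
grip_width: 0.0005
grasp_force: 0.0
```

Emit:
servo_tool --plan "0 8 -48 0 0; 0 8 -48 0 0; 0 8 -48 0 0; 0 8 -40 0 0; 0 0 0 0 0"

```text
time: 10.8
position: [0.5619, -0.1778, 0.1228]
tool_rot: [[-0.984, -0.176, -0.004], [-0.176, 0.984, -0.004], [0.005, -0.003, -1.0]]
wrist_force: [-0.3, -0.3, -1.4]
grip_width: 0.0003
grasp_force: 0.0
```

```bash
python3 - <<'E'
from h import *
look("wrist",["round_key","square_key"],"w5.png"); to(.563,-.177,.04)
E
```

```text
square_key 0.92 [187. 176. 245. 230.] med [ 0.5451 -0.2484  0.0576] mean [ 0.5452 -0.2484  0.0573] lo [ 0.531 -0.263  0.052] hi [ 0.56  -0.235  0.059] 2065
square_key 0.66 [509. 239. 560. 301.] med [ 0.5607 -0.007   0.0175] mean [ 0.5613 -0.0061  0.0159] lo [ 0.541 -0.014  0.005] hi [0.585 0.007 0.025] 1889
t 10.95 pos [ 0.5638 -0.168   0.1234] yaw_x -169.3 F [ 0.4  0.8 -0.3] tool mm [ 2.2 -8.9 83.4]
```

View pics/w5.png

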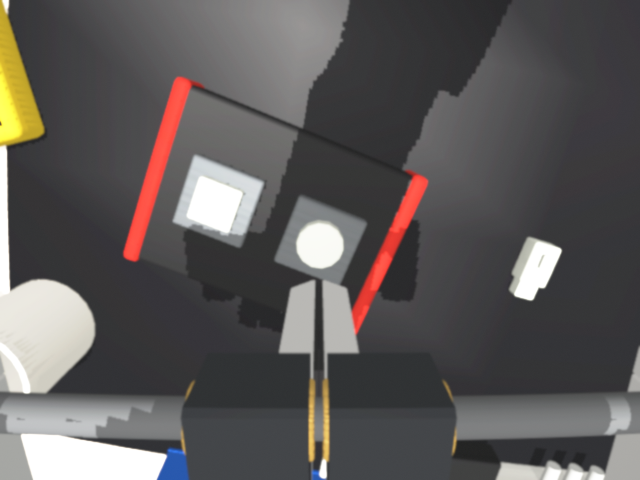

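The round key shows at (320,245), and the square key is well to the left at (215,205). I'll measure the round cap now that the arm has settled.

```bash
python3 - <<'E'
from h import *
m,im,dp=look("wrist",["round_key"])
g=cv2.inRange(im,(150,150,130),(255,255,255));n,l,s,c=cv2.connectedComponentsWithStats(g)
for i in range(1,n):
    if 800<s[i,4]<5000:
        u,v=c[i]; print(c[i].round(),s[i],world("wrist",m,[c[i]],np.array([dp[int(v),int(u)]])).round(4))
to(.5597,-.1758,.04)
E
```

```text
round_key 0.87 [281. 213. 327. 262.] med [ 0.5601 -0.177   0.0576] mean [ 0.5601 -0.177   0.0573] lo [ 0.547 -0.19   0.053] hi [ 0.574 -0.164  0.059] 1771
[291.  22.] [ 269    0   47   48 1457] [[ 0.4212 -0.2142  0.0022]]
[305. 238.] [ 281  213   49   51 1961] [[ 0.5605 -0.177   0.0566]]
[521. 265.] [ 497  234   52   64 2022] [[ 0.5604 -0.0076  0.02  ]]
[300. 321.] [ 279  281   36   98 2026] [[ 0.5556 -0.1763  0.1867]]
[337. 321.] [ 323  280   35   99 2030] [[ 0.5531 -0.1628  0.1864]]
[612. 418.] [ 590  404   47   32 1014] [[ 0.528  -0.1175  0.2604]]
[574. 466.] [ 481  433  159   47 3257] [[0.7564 0.1267 0.0015]]
t 11.05 pos [ 0.5646 -0.1669  0.1241] yaw_x -169.1 F [0.3 0.5 0.3] tool mm [ 6.4 -8.  84.1]
```

Emit:
servo_tool --plan "0 6 -9 0 0; 0 0 0 25 0; 0 0 0 25 0; 0 0 0 25 0; 0 0 0 0 0"

```text
time: 11.55
position: [0.5579, -0.1783, 0.0471]
tool_rot: [[-0.982, -0.187, -0.006], [-0.187, 0.982, 0.002], [0.006, 0.003, -1.0]]
wrist_force: [-0.0, 0.0, 0.6]
grip_width: 0.0007
grasp_force: 0.0
```

```bash
python3 -c "
from h import *
to(.5603,-.177,.0294)"
```

```text
t 11.55 pos [ 0.5579 -0.1783  0.0471] yaw_x -169.2 F [-0.   0.   0.6] tool mm [-2.8  0.8 17.6]
```

Emit:
servo_tool --plan "0 0 0 4 0; 0 0 0 4 0; 0 0 0 3 0; 0 0 0 2 0; 0 0 0 2 0"

```text
time: 12.05
position: [0.5611, -0.1795, 0.0352]
tool_rot: [[-0.983, -0.186, 0.001], [-0.186, 0.983, -0.0], [-0.001, -0.0, -1.0]]
wrist_force: [-0.4, 0.1, 1.0]
grip_width: 0.0004
grasp_force: 0.8
```

Emit:
servo_tool --plan "0 0 0 2 0; 0 0 0 1 0; 0 0 0 1 0; 0 0 0 0 0; 0 0 0 0 0"

```text
time: 12.55
position: [0.5611, -0.1794, 0.0311]
tool_rot: [[-0.983, -0.186, 0.001], [-0.186, 0.983, -0.0], [-0.001, -0.0, -1.0]]
wrist_force: [0.7, 0.8, 3.5]
grip_width: 0.0006
grasp_force: 2.0
```

Emit:
servo_tool --plan "0 0 0 1 0; 0 0 0 1 0; 0 0 0 1 0; 0 0 0 0 0; 0 0 0 0 0"

```text
time: 13.05
position: [0.5612, -0.1795, 0.0295]
tool_rot: [[-0.983, -0.186, 0.001], [-0.186, 0.983, -0.001], [-0.001, -0.001, -1.0]]
wrist_force: [-3.1, 0.5, 16.1]
grip_width: 0.0005
grasp_force: 8.1
```

The key bottomed out at 16 N, at the expected depth. I'll release and check.

Emit:
servo_tool --plan "0 0 0 -10 0; 0 0 0 -30 0; 0 0 0 -40 0; 0 0 0 -40 0; 0 0 0 0 0"

```text
time: 13.55
position: [0.5642, -0.1802, 0.1527]
tool_rot: [[-0.983, -0.186, 0.009], [-0.186, 0.983, -0.002], [-0.008, -0.004, -1.0]]
wrist_force: [0.4, -0.4, 0.3]
grip_width: 0.0005
grasp_force: 0.0
```

```bash
python3 - <<'E'
from h import *
look("wrist",["round_key"]); look("top",["wide_rocker","narrow_rocker","green_plug","white_plug"]); to(.56,-.177)
E
```

```text
round_key 0.8 [303. 207. 344. 250.] med [ 0.5599 -0.1773  0.0576] mean [ 0.5601 -0.1773  0.0571] lo [ 0.547 -0.191  0.05 ] hi [ 0.575 -0.164  0.059] 1500
wide_rocker 0.75 [229. 203. 251. 226.] med [0.559  0.1757 0.0803] mean [0.5585 0.1758 0.0806] lo [0.535 0.156 0.075] hi [0.582 0.197 0.088] 432
narrow_rocker 0.58 [198. 212. 208. 233.] med [0.5406 0.2578 0.0799] mean [0.5408 0.258  0.0803] lo [0.519 0.248 0.074] hi [0.565 0.269 0.086] 196
green_plug 0.46 [226. 177. 239. 196.] med [0.6239 0.1844 0.0774] mean [0.6239 0.1846 0.0773] lo [0.602 0.175 0.069] hi [0.644 0.196 0.084] 185
white_plug 0.64 [313. 207. 323. 227.] med [ 0.5654 -0.0036  0.0167] mean [ 0.5651 -0.0029  0.0165] lo [ 0.545 -0.013  0.004] hi [0.588 0.008 0.025] 176
white_plug 0.27 [229. 203. 247. 227.] med [0.559  0.1767 0.0804] mean [0.5587 0.1768 0.0807] lo [0.535 0.156 0.076] hi [0.581 0.197 0.088] 420
t 13.9 pos [ 0.5596 -0.1791  0.1463] yaw_x -169.3 F [ 0.1  0.5 -0.5] tool mm [-0.7  2.   0. ]
```

The round key is back up at 57 mm, the plugs haven't moved, and the arm is clear.

```bash
python3 -c "
from rig import arm
print(arm.close_job())"
```

```text
the job is handed in; nothing more can be done
None
```

I switched the wide rocker on, then the narrow one, then pressed the round key fully down and let it come back up; the square key was not touched, and I handed the job in at about 14 s.

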